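# Tip the toast bites into the snack box

## Task

Five toast bites lie on the hinged serving board. Move the closed butter dish out of the way, keeping it upright, stand the empty snack box on the ledge close under the board's pouring lip, then tip the board by its handle so that all the bites slide off into the box, and let the board back down flat. Do not touch the bites with the gripper, leave the dish and the box standing upright on the ledge, and leave everything else on the ledge where it is.

Things in the scene. Friction and masses are not known exactly. Their poses are not given: they have to be found in the camera images.
- stand: fixed low steel stand of the board, 112 mm wide (its x), y -70 to +100 mm, origin at ledge level; its +y is the pouring direction. Its front panel is a flat upright face at y = +100 mm, 62 mm high, against which the box can be pushed. The board's hinge line runs along x at y = +100 mm, 90 mm above the ledge
- board (a joint): tilt of the bamboo board, rad: 0 flat, stop 1.15. Flat it covers x +-62, y -115 to +125 mm of the stand, top 100 mm above the ledge, 10 mm thick, with 18 mm rims at sides and rear; the +y end (lip) is open, 104 mm between rims, and dips to 67 mm above the ledge at most. 0.5 kg, damped; falls back flat by itself if let go. Bites start to slide at 0.4 to 0.65 rad
- handle (a point): middle of the round steel crossbar of the board's handle loop (bar 12 mm thick, 90 mm long, parallel to the stand's x); board flat: y = -105 mm of the stand, 165 mm above the ledge, 65 mm above the board. It turns about the hinge line with the board: push it towards +y (about 8 N at first) or pinch and lift it
- lip (a point): middle of the lip's edge with the board flat: y = +125 mm of the stand, 100 mm above the ledge (a point on the stand, does not move with the board)
- snack_box: plain open grey snack box, outside 150 mm (its x) by 130 mm (its y) by 60 mm high, walls and floor 8 mm thick, about 0.3 kg; origin at the centre of its underside. Pushed against the stand's panel with its long side, its origin lies at y = +165 mm of the stand, half under the lip
- butter_dish: closed white ceramic butter dish (lid fixed), foot 78 mm (its x) by 112 mm (its y), 52 mm high to the lid's top, 0.3 to 0.6 kg, with a knob on the middle of the lid, 20 to 22 mm across from 61 to 79 mm above the foot; origin at the centre of its underside. It starts where the box has to go
- bite1: chunk of toast, block of about 22 to 30 mm, 22 mm high, 18 g; origin at its centre
- bite2: chunk of toast, round, 28 mm across, 20 mm high, 18 g; origin at its centre
- bite3: chunk of toast, block of about 22 to 30 mm, 24 mm high, 18 g; origin at its centre
- bite4: chunk of toast, block of about 22 to 30 mm, 20 mm high, 18 g; origin at its centre
- bite5: chunk of toast, round, 28 mm across, 20 mm high, 18 g; origin at its centre
- mug: blue stoneware mug, 76 mm across, 85 mm high, handle at +y reaching about 70 mm from the axis; a bystander; origin at the centre of its underside
- coaster: round bamboo coaster, 90 mm across, 8 mm thick; a bystander; origin at the centre of its underside
- glass_plate: round glass plate, 130 mm across, 16 mm high; a bystander; origin at the centre of its underside
- jam_jar: round amber glass jar with lid, 64 mm across, 95 mm high; a bystander; origin at the centre of its underside
- pepper_mill: dark wooden pepper mill, 48 mm across, 110 mm high, close beside the place of the box; a bystander; origin at the centre of its underside
- fork: steel fork, 180 mm along its y, 24 mm wide, 5 mm thick (y -93 to +88 mm); a bystander; origin on its underside
- spatula: black plastic spatula, 240 mm along its x, 65 mm wide, 20 mm high; a bystander; origin at the centre of its underside
Mind the look-alikes: they are no part of the job. What is shaped like the bite5 but blue or pink is not meant. Several things have the shape of the snack_box; the one meant has the colours described above.

How it is judged:
By the outcome, as a careful person would: the job done as asked, in the order asked, and still so for the second after the job is handed in, with the robot touching nothing.
It also fails if it takes over 72 s, if anything falls off the work surface, if the arm or the gripper's body presses on something with over 40 N, if the wrist force passes 120 N, or if a joint passes its speed limit or range.

## Robot

A 6-joint arm with a two-finger parallel gripper is mounted at the origin on the work surface. World frame = base frame: x ahead of the robot, y to its left, z up, the work surface at z = 0. Lengths are in m, angles in rad, forces in N, time in s.
With the tool pointing down it reaches from about 0.35 to 0.975 m from the base axis. Payload 4.9 kg.
Tool frame: the origin (TCP) lies midway between the tips of the shut fingers; the grasp point (between the pads) lies 19 mm behind it; z points along the fingers, y is the direction in which the jaws open and shut (so a half turn about z gives the same grasp; the last joint's range is limited). The gripper opens to 85 mm and grips with 20 to 120 N. Pads are 22 mm wide; open, the fingers measure 114 mm over their backs; the gripper's body (76 mm by 85 mm) begins 54 mm behind the grasp point. The pads swing forward as they close: fully open they stand 13 mm farther back than shut.
Start: joints at [1.071, 0.053, 1.613, -0, 1.476, -0.119], TCP at [0.232, 0.58, 0.231] pointing down, gripper open.
Joint ranges: [-3.01, 3.01], [-1.01, 2.22], [0.06, 2.58], [-1.02, 4.17], [0.09, 2.62], [-3.14, 3.14]. Speed limits (rad/s): [2.57, 2.57, 3.14, 3.14, 3.14, 3.14].

## Interface

Orientations are given as a rotation vector (axis times angle).
In Python, from station import ctrl gives the robot as it stands.
- The arm moves only by the tool play_rows, never from a script. Its argument "motion" is a list that holds one entry, the list of rows, each a list of 7 numbers: the closure, from -1 (fully open) to 1 (shut), then the shift along the tool's x, y, z in cm, then the turn, a rotation vector about the tool's x, y, z in degrees. A call has 1 to 20 rows; each row is the pose to reach, as a shift and turn from the pose measured when the call began, along the tool's axes at that moment; what a row does not reach only later rows make up. A row lasts 1/8 s, in which the tool goes at most 62.5 mm and 10.7 degrees, less where a joint would pass 70% of its speed; a pose out of reach is approached as far as the arm can. A call with a gripper value outside its range is refused whole. The fingers move at their own pace and stop on an object; "newtons" is the grip in N (left out, the last holds). Time passes only in rows, so rows that repeat a pose let the fingers close. It gives the time, the measured TCP pose, the force and the opening at its end, in the units of the state.
- ctrl.get_obs(): the state, without advancing time (a new reading comes with each control period).
- ctrl.get_image(name): name is "scene" or "top" or "wrist"; returns a dict with "color" (400x640x3 uint8, red, green, blue), "mtx" (3x3 intrinsics, pixels), "D" ([k1, k2, p1, p2, k3] as OpenCV has them; the pictures are not rectified), "T" (4x4, takes a point from camera to world coordinates). Camera axes: x right, y up, looking along -z (the intrinsics and any distortion apply to the point x, -y, -z); pixel columns grow to the right and rows downward; lengths in m; the calibration is good to about 2 mm. A picture is of the moment at which its call begins. There is no depth.
- ctrl.finish_job(): hands the job in, once; it reports no verdict.
The state is a dict: "t": time; "q": joint angles; "dq": joint speeds; "effort": joint torques, N m; "tool_pos": TCP position; "tool_rot": TCP orientation; "contact_force": force on the tool from outside, world axes, zero at the start; "wrist_torque": the same for the moment, N m; "opening": finger opening in m.
Only numpy, scipy, OpenCV 4.12 (cv2) and the standard library are available. Lean on these libraries where they do the work, as an engineer would, in place of code of your own. Each camera call takes 0.05 s, during which the arm holds its last target.

## Working session

There is one attempt and no reset: what is moved stays moved. The work goes in short steps, Python scripts to look and compute and a tool call to move; the robot and the scene stay as the last step left them, time stands still between calls to the robot, and variables do not carry over. Pictures are saved under pics/ and viewed, and the job is handed in when it is done.

Besides the shell and the picture viewer there is one more tool, called as name(argument=value, ...), one argument or row to a line, values as JSON. play_rows: Moves the arm, as the interface text tells. Its arguments: {"type":"object","properties":{"motion":{"type":"array"},"newtons":{"type":"number"}},"required":["motion"]}

```bash
ls; mkdir -p pics; python3 - <<'E'
from station import ctrl
import cv2,numpy as np
o=ctrl.get_obs(); print({k:np.round(v,3).tolist() for k,v in o.items()})
for n in ["scene","top","wrist"]:
    im=ctrl.get_image(n); cv2.imwrite(f"pics/{n}0.png",cv2.cvtColor(im["color"],cv2.COLOR_RGB2BGR))
    print(n,np.round(im["mtx"],1).tolist(),im["D"],np.round(im["T"],3).tolist())
E
```

```text
pics
{'t': 0.0, 'q': [1.071, 0.053, 1.614, 0.0, 1.476, -0.119], 'dq': [-0.001, -0.0, 0.001, -0.002, 0.001, 0.001], 'effort': [-0.0, -39.372, -37.016, -0.0, 0.007, 0.0], 'tool_pos': [0.232, 0.58, 0.23], 'tool_rot': [-0.594, -3.084, 0.003], 'contact_force': [1.035, 0.011, 0.132], 'wrist_torque': [-0.016, -0.034, -0.03], 'opening': 0.085}
scene [[488.8, 0.0, 314.3], [0.0, 488.8, 206.4], [0.0, 0.0, 1.0]] [0.04290409 0.         0.         0.         0.        ] [[0.581, -0.457, 0.674, 1.487], [0.814, 0.307, -0.493, -0.61], [0.019, 0.835, 0.55, 0.884], [0.0, 0.0, 0.0, 1.0]]
top [[464.6, 0.0, 324.8], [0.0, 464.6, 198.1], [0.0, 0.0, 1.0]] [-0.08869036  0.          0.          0.          0.        ] [[-0.011, 0.983, -0.184, 0.31], [-1.0, -0.011, 0.003, 0.095], [0.001, 0.184, 0.983, 1.389], [0.0, 0.0, 0.0, 1.0]]
wrist [[322.0, 0.0, 323.9], [0.0, 322.0, 200.4], [0.0, 0.0, 1.0]] [0.00860556 0.         0.         0.         0.        ] [[0.372, -0.886, -0.277, 0.16], [0.928, 0.354, 0.113, 0.607], [-0.002, -0.299, 0.954, 0.372], [0.0, 0.0, 0.0, 1.0]]
```

View pics/scene0.png

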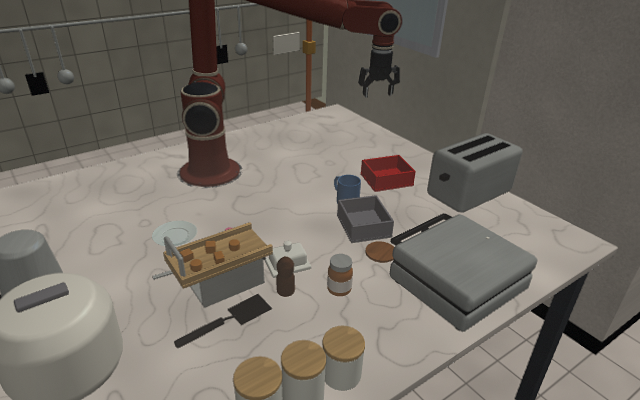

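View pics/top0.png

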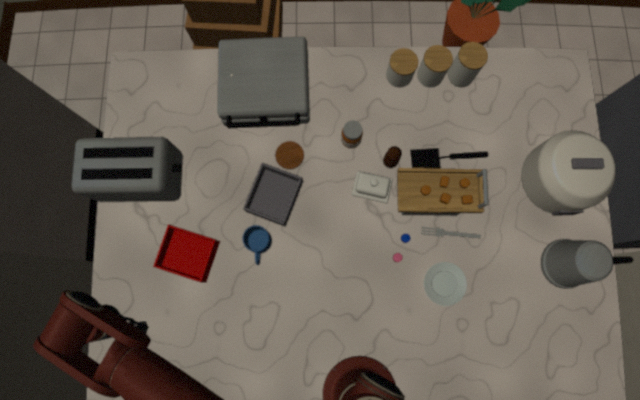

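View pics/wrist0.png

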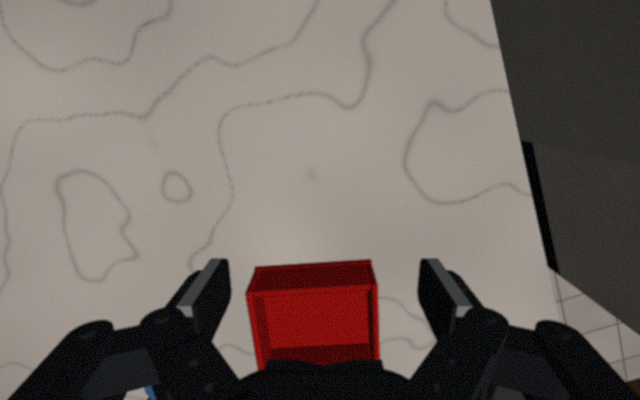

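```bash
cat > h.py <<'E'
from station import ctrl
import cv2,numpy as np
from scipy.spatial.transform import Rotation as R
F=np.diag([1.,-1.,-1.])
def px2w(im,uv,z):
    uv=np.atleast_2d(np.array(uv,float)); z=np.broadcast_to(z,len(uv))
    n=cv2.undistortPoints(uv[:,None],im["mtx"],im["D"])[:,0]
    d=np.c_[n,np.ones(len(n))]@F@im["T"][:3,:3].T; c=im["T"][:3,3]
    return c+d*((z-c[2])/d[:,2])[:,None]
def w2px(im,P):
    P=np.atleast_2d(np.array(P,float)); T=im["T"]
    pc=(P-T[:3,3])@T[:3,:3]@F
    return cv2.projectPoints(pc,np.zeros(3),np.zeros(3),im["mtx"],im["D"])[0][:,0]
def bgr(im): return cv2.cvtColor(im["color"],cv2.COLOR_RGB2BGR)
def crop(im,x0,y0,x1,y1,s,name,bright=1.3):
    c=bgr(im)[y0:y1,x0:x1]; c=cv2.resize(c,None,fx=s,fy=s,interpolation=cv2.INTER_CUBIC)
    cv2.imwrite(name,cv2.convertScaleAbs(c,alpha=bright))
def tool():
    o=ctrl.get_obs(); return np.array(o["tool_pos"]),R.from_rotvec(o["tool_rot"]),o
def plan(p,Rt=None):
    """shift (cm) & rotvec (deg) in tool axes to reach world p, rotation Rt"""
    p0,R0,_=tool()
    s=R0.inv().apply(np.array(p)-p0)*100
    t=(R0.inv()*Rt).as_rotvec(degrees=True) if Rt is not None else np.zeros(3)
    return np.round(s,2).tolist(),np.round(t,1).tolist()
def down(yaw):
    """tool down, jaw (tool y) axis at yaw (rad) in world xy"""
    y=np.array([np.cos(yaw),np.sin(yaw),0]); z=np.array([0,0,-1.]); x=np.cross(y,z)
    return R.from_matrix(np.c_[x,y,z])
E
python3 - <<'E'
from h import *
im=ctrl.get_image("top"); crop(im,340,140,500,260,5,"pics/t_a.png"); crop(im,230,110,390,230,5,"pics/t_b.png")
np.savez("top0.npz",**im)
im=ctrl.get_image("scene"); crop(im,140,180,300,300,5,"pics/s_a.png");crop(im,260,160,420,280,5,"pics/s_b.png")
np.savez("scene0.npz",**im)
E
```

```text
(no output)
```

View pics/t_a.png

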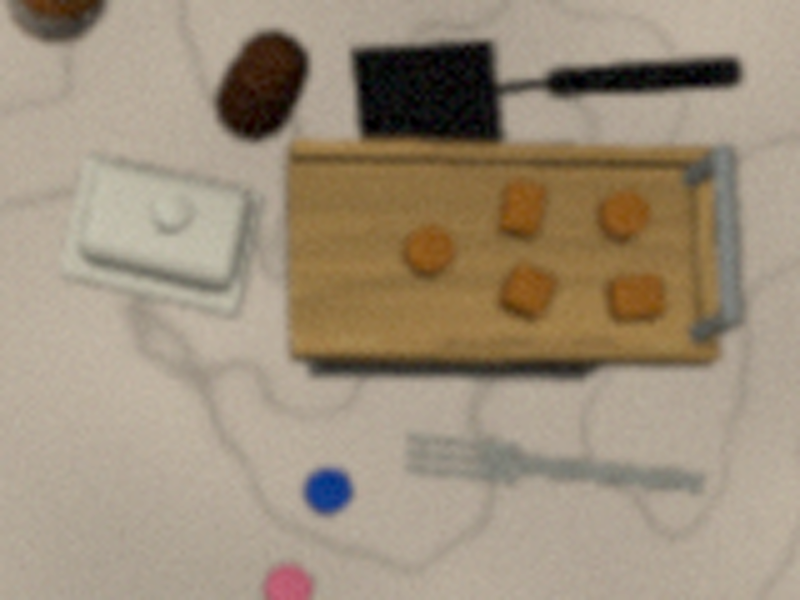

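View pics/t_b.png

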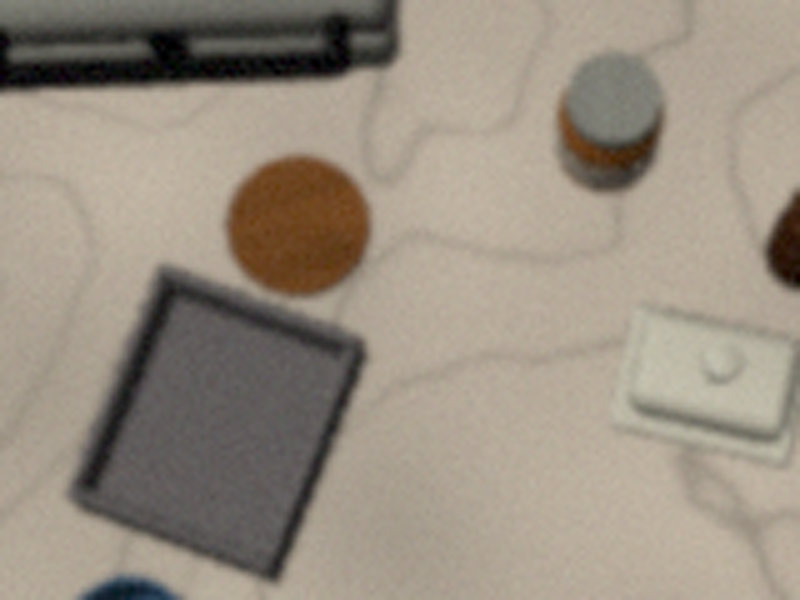

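View pics/s_a.png

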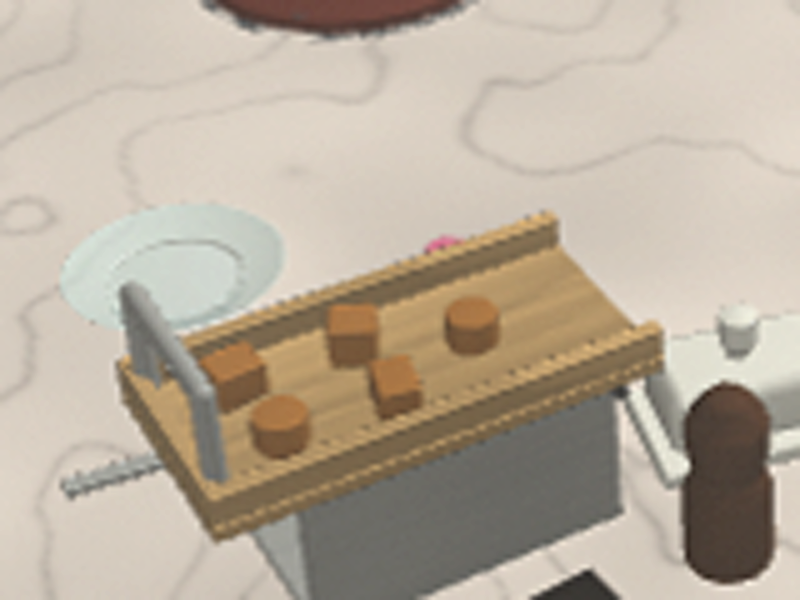

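View pics/s_b.png

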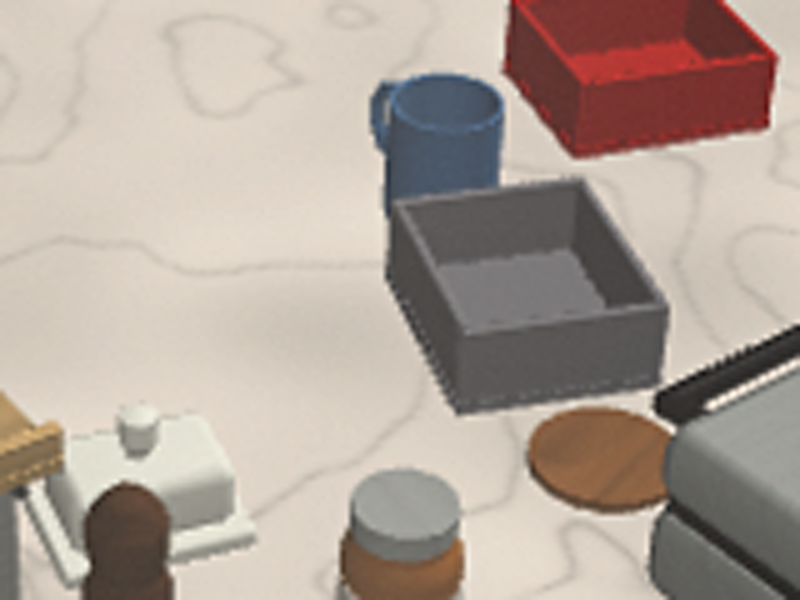

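```bash
python3 - <<'E'
from h import *
im=dict(np.load("top0.npz")); sc=dict(np.load("scene0.npz"))
A=lambda p:[340+p[0]/5,140+p[1]/5]
B=lambda p:[230+p[0]/5,110+p[1]/5]
SA=lambda p:[140+p[0]/5,180+p[1]/5]; SB=lambda p:[260+p[0]/5,160+p[1]/5]
pr=lambda n,v:print(n,np.round(v,3).tolist())
c=px2w(im,[B(p) for p in [(165,268),(364,348),(275,578),(75,495)]],.06); pr("box top",c[:,:2]); pr("ctr",c.mean(0))
print("edges",np.linalg.norm(np.roll(c,-1,0)-c,axis=1), np.degrees(np.arctan2(*(np.roll(c,-1,0)-c)[:,[1,0]].T)))
c=px2w(sc,[SB(p) for p in [(392,205),(582,180),(667,310),(458,335)]],.06); pr("box scene",c[:,:2]); pr("ctr",c.mean(0))
print("edges",np.linalg.norm(np.roll(c,-1,0)-c,axis=1), np.degrees(np.arctan2(*(np.roll(c,-1,0)-c)[:,[1,0]].T)))
pr("knob top",px2w(im,[A((172,212))],.075)); pr("knob sc",px2w(sc,[SA((740,315)),SB((140,412))],.079))
c=px2w(im,[A(p) for p in [(87,152),(262,190),(238,315),(62,275)]],.004);pr("dish foot",c[:,:2]);pr("ctr",c.mean(0))
print("edges",np.linalg.norm(np.roll(c,-1,0)-c,axis=1), np.degrees(np.arctan2(*(np.roll(c,-1,0)-c)[:,[1,0]].T)))
c=px2w(im,[A(p) for p in [(728,150),(735,325)]],.168); pr("handle top",c)
c=px2w(sc,[SA(p) for p in [(132,288),(208,390)]],.171); pr("handle sc",c)
c=px2w(im,[A(p) for p in [(289,142),(289,355)]],[.118,.118]); pr("lip rim top",c)
c=px2w(sc,[SA(p) for p in [(553,213),(660,325)]],[.118,.118]); pr("lip rim sc",c)
c=px2w(im,[A(p) for p in [(732,150),(715,362)]],[.171,.09]); pr("rear",c)
c=px2w(im,[A(p) for p in [(275,62)]],[.105]); pr("mill top",c)
c=px2w(sc,[SA(p) for p in [(728,550)]],0.01); pr("mill sc base",c)
c=px2w(im,[B(p) for p in [(612,100),(298,225)]],[.095,.008]); pr("jam, coaster",c)
c=px2w(im,[[257,238],[258,262],[406,238],[397,258],[445,284]],[.085,.05,.02,.02,.01]); pr("mug,mughandle, blue,pink,plate",c)
c=px2w(im,[A((355,50)),A((495,135)),A((410,455)),A((700,480))],.005); pr("spatula, fork",c)
E
```

```text
box top [[0.665, 0.273], [0.615, 0.155], [0.48, 0.207], [0.529, 0.324]]
ctr [0.572, 0.24, 0.06]
edges [0.12776753 0.1447179  0.1266964  0.1445377 ] [-112.98527628  159.08707395   66.91382708  -20.48531653]
box scene [[0.495, 0.209], [0.539, 0.328], [0.675, 0.273], [0.626, 0.156]]
ctr [0.584, 0.241, 0.06]
edges [0.12652415 0.14649022 0.12770517 0.14154353] [  69.5765597   -21.76116124 -112.65761997  157.75313462]
knob top [[0.601, -0.053, 0.075]]
knob sc [[0.607, -0.05, 0.079], [0.605, -0.049, 0.079]]
dish foot [[0.655, -0.01], [0.63, -0.117], [0.552, -0.099], [0.578, 0.007]]
ctr [0.604, -0.054, 0.004]
edges [0.10966264 0.07953227 0.10936349 0.0785921 ] [-103.19424519  167.21213659   76.31173222  -12.56193628]
handle top [[0.612, -0.349, 0.168], [0.515, -0.345, 0.168]]
handle sc [[0.527, -0.342, 0.171], [0.619, -0.343, 0.171]]
lip rim top [[0.631, -0.115, 0.118], [0.509, -0.11, 0.118]]
lip rim sc [[0.518, -0.112, 0.118], [0.634, -0.116, 0.118]]
rear [[0.611, -0.35, 0.171], [0.507, -0.36, 0.09]]
mill top [[0.682, -0.112, 0.105]]
mill sc base [[0.694, -0.115, 0.01]]
jam, coaster [[0.754, 0.009, 0.095], [0.705, 0.198, 0.008]]
mug,mughandle, blue,pink,plate [[0.442, 0.284, 0.085], [0.377, 0.285, 0.05], [0.444, -0.148, 0.02], [0.385, -0.119, 0.02], [0.307, -0.26, 0.01]]
spatula, fork [[0.718, -0.178, 0.005], [0.663, -0.262, 0.005], [0.465, -0.2, 0.005], [0.448, -0.376, 0.005]]
```

```bash
python3 - <<'E'
from h import *
print(plan([.604,-.052,.16],down(np.radians(-12.6))))
E
```

```text
([-58.01, -44.84, 7.11], [-0.1, 0.0, 80.8])
```

Possible confusions in the top view: snack box is grey at (274,194), not the red box at (187,253). The bites are orange-brown and lie on the board at (425..467,180..199); the blue disc (406,238) and pink disc (397,258) are not meant. The butter dish is at (372,186), its knob at (374,182). The close crops confirm the grey box and the dish.

play_rows(
  motion=[
    [[0,-10,-8,1,0,0,15],[0,-20,-15,2,0,0,30],[0,-30,-23,4,0,0,45],[0,-40,-31,5,0,0,60],[0,-50,-39,6,0,0,75],[0,-58,-44.8,7.1,0,0,80.8],[0,-58,-44.8,7.1,0,0,80.8],[0,-58,-44.8,7.1,0,0,80.8],[0,-58,-44.8,7.1,0,0,80.8],[0,-58,-44.8,7.1,0,0,80.8],[0,-58,-44.8,7.1,0,0,80.8],[0,-58,-44.8,7.1,0,0,80.8],[0,-58,-44.8,7.1,0,0,80.8],[0,-58,-44.8,7.1,0,0,80.8],[0,-58,-44.8,7.1,0,0,80.8]],
  ],
  newtons=45,
)

```text
t: 2.12
tool_pos: [0.6036, -0.0503, 0.1602]
tool_rot: [2.45, 1.966, -0.001]
contact_force: [0.5, 0.3, 0.5]
opening: 0.0427
```

```bash
python3 - <<'E'
from h import *
im=ctrl.get_image("wrist"); cv2.imwrite("pics/w1.png",cv2.convertScaleAbs(bgr(im),alpha=1.3)); np.savez("w1.npz",**im)
p,r,o=tool(); print(o["t"],p,o["opening"],w2px(im,[[.604,-.052,.079],[.572,-.113,.1]]))
print(plan([.604,-.052,.057],down(np.radians(-12.6))))
E
```

```text
2.175 [ 0.60366715 -0.05028758  0.160305  ] 0.04268435154973346 [[325.6010844  209.43717595]
 [301.01043328 304.73417124]]
([-0.15, 0.07, 10.33], [-0.0, 0.0, 0.1])
```

View pics/w1.png

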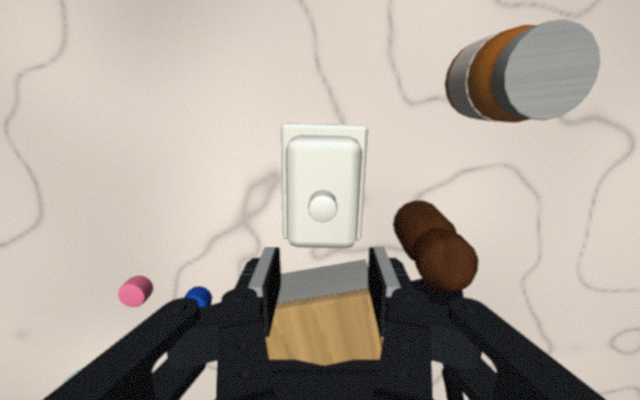

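play_rows(
  motion=[
    [[0,0,-0.1,5,0,0,0],[0,0,-0.1,8,0,0,0],[0,0,-0.1,10.3,0,0,0],[0,0,-0.1,10.3,0,0,0],[1,0,-0.1,10.3,0,0,0],[1,0,-0.1,10.3,0,0,0],[1,0,-0.1,10.3,0,0,0],[1,0,-0.1,10.3,0,0,0],[1,0,-0.1,10.3,0,0,0]],
  ],
  newtons=45,
)

```text
t: 3.3
tool_pos: [0.6035, -0.05, 0.0591]
tool_rot: [2.449, 1.965, 0.001]
contact_force: [-3.4, 3.0, 6.4]
opening: 0.0185
```

play_rows(
  motion=[
    [[1,0,0,-1,0,0,0],[1,0,0,-2,0,0,0],[1,0,0,-3,0,0,0],[1,0,0,-3,0,0,0]],
  ],
  newtons=60,
)

```text
t: 3.8
tool_pos: [0.6043, -0.0502, 0.0903]
tool_rot: [2.448, 1.964, 0.004]
contact_force: [1.1, 0.1, -6.0]
opening: 0.0188
```

```bash
python3 - <<'E'
from h import *
im=ctrl.get_image("scene"); crop(im,220,200,340,290,6,"pics/s2.png")
p,r,o=tool(); print(o["t"],p,o["opening"],o["contact_force"])
print(plan([.41,.06,.09],down(np.radians(-12.6))),plan([.41,.06,.09],down(np.radians(0))))
E
```

```text
3.85 [ 0.60376631 -0.05006444  0.08960329] 0.018615662337044616 [ 0.10812921 -0.17795756 -5.93144106]
([6.54, -21.3, -0.1], [0.2, 0.0, 0.1]) ([6.54, -21.3, -0.1], [0.2, 0.0, -12.5])
```

View pics/s2.png

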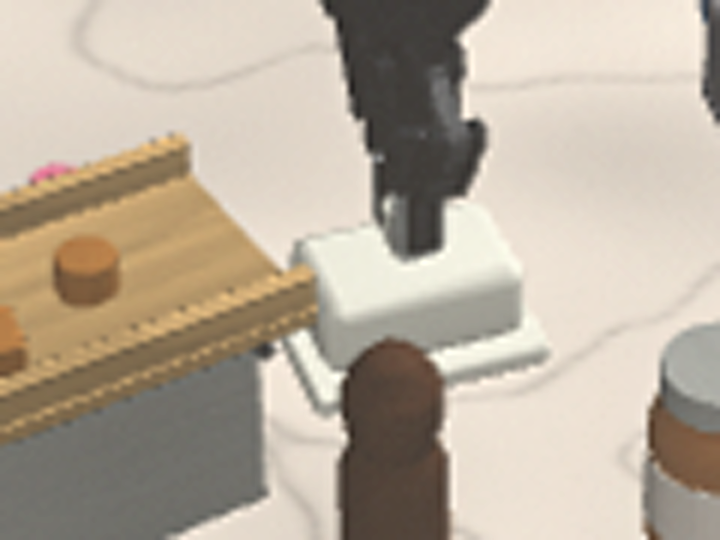

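play_rows(
  motion=[
    [[1,2,0,0,0,0,0],[1,4,-1,0,0,0,0],[1,6,-3,0,0,0,0],[1,6.5,-6,0,0,0,0],[1,6.5,-9,0,0,0,0],[1,6.5,-12,0,0,0,0],[1,6.5,-15,0,0,0,0],[1,6.5,-18,0,0,0,0],[1,6.5,-20,0,0,0,0],[1,6.5,-21.3,0,0,0,0],[1,6.5,-21.3,0,0,0,0],[1,6.5,-21.3,1.5,0,0,0],[1,6.5,-21.3,2.4,0,0,0],[1,6.5,-21.3,2.8,0,0,0],[1,6.5,-21.3,3.1,0,0,0],[1,6.5,-21.3,3.1,0,0,0]],
  ],
  newtons=60,
)

```text
t: 5.85
tool_pos: [0.4108, 0.0595, 0.0591]
tool_rot: [2.449, 1.964, 0.003]
contact_force: [-3.8, -0.4, 2.7]
opening: 0.019
```

play_rows(
  motion=[
    [[0.2,0,0,0,0,0,0],[0,0,0,0,0,0,0],[0,0,0,0,0,0,0],[0,0,0,-3,0,0,0],[0,0,0,-7,0,0,0],[0,0,0,-12,0,0,0],[0,0,0,-14,0,0,0],[0,0,0,-14,0,0,0]],
  ],
)

```text
t: 6.85
tool_pos: [0.4117, 0.0595, 0.2013]
tool_rot: [2.446, 1.962, 0.008]
contact_force: [0.1, 0.1, -0.3]
opening: 0.0429
```

```bash
python3 - <<'E'
from h import *
im=ctrl.get_image("scene"); cv2.imwrite("pics/s3.png",bgr(im))
p,r,o=tool(); print(o["t"],p,o["opening"],o["contact_force"])
# box: yaw, +y wall mid
yaw=np.radians(-21.3); c=np.array([.578,.2405]); g=c+.061*np.array([-np.sin(yaw),np.cos(yaw)])
print(g); Rg=down(yaw+np.pi/2); print(plan([*g,.16],Rg))
E
```

```text
6.9 [0.41063805 0.05952266 0.19932834] 0.042660083594551305 [ 0.02001013  0.41664939 -1.00581969]
[0.60015833 0.29733316]
([27.33, 13.32, 3.99], [0.2, 0.2, -81.2])
```

View pics/s3.png

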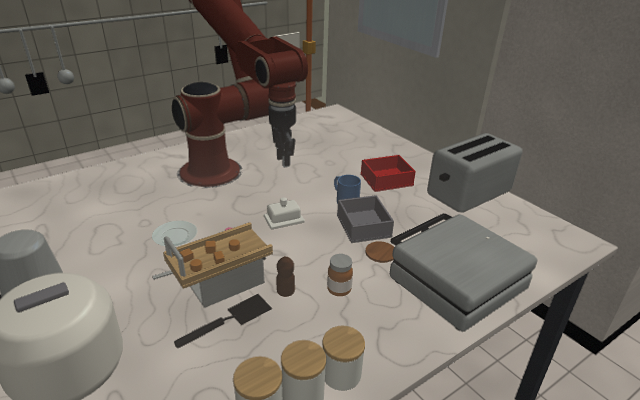

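play_rows(
  motion=[
    [[0,5,2,0,0,0,-15],[0,10,4,1,0,0,-30],[0,16,7,2,0,0,-45],[0,22,10,3,0,0,-60],[0,27.3,13.3,4,0,0,-81.2],[0,27.3,13.3,4,0,0,-81.2],[0,27.3,13.3,4,0,0,-81.2],[0,27.3,13.3,4,0,0,-81.2],[0,27.3,13.3,4,0,0,-81.2],[0,27.3,13.3,4,0,0,-81.2],[0,27.3,13.3,4,0,0,-81.2]],
  ],
)

```text
t: 8.28
tool_pos: [0.5996, 0.297, 0.1594]
tool_rot: [0.582, 3.083, -0.001]
contact_force: [-0.3, -0.2, -1.4]
opening: 0.0426
```

```bash
python3 - <<'E'
from h import *
im=ctrl.get_image("wrist"); cv2.imwrite("pics/w2.png",cv2.convertScaleAbs(bgr(im),alpha=1.3)); np.savez("w2.npz",**im)
p,r,o=tool(); print(o["t"],p,o["opening"])
print(plan([.6002,.2973,.03],down(np.radians(68.7))))
yaw=np.radians(-21.3); c=np.array([.578,.2405]); M=np.array([[np.cos(yaw),-np.sin(yaw)],[np.sin(yaw),np.cos(yaw)]])
q=np.array([[.075,.065],[-.075,.065],[-.075,-.065],[.075,-.065]])@M.T+c
print(w2px(im,np.c_[q,np.full(4,.06)]))
E
```

```text
8.325 [0.59972704 0.29702789 0.15966565] 0.04232604781525388
([0.02, 0.04, 12.97], [0.0, 0.2, -0.1])
[[330.69588286 285.16179843]
 [331.62201975 101.96167012]
 [149.43158328 102.09380841]
 [178.62773181 285.59202136]]
```

View pics/w2.png

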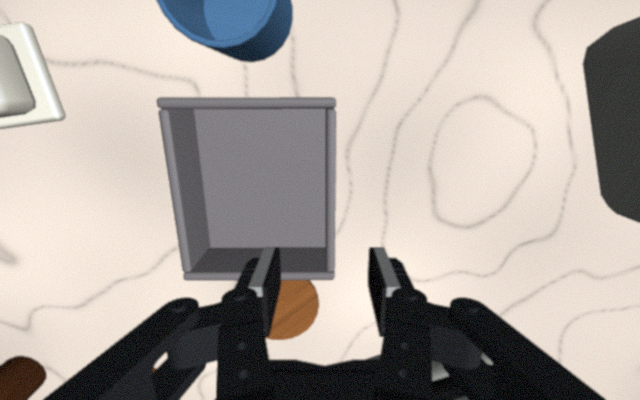

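play_rows(
  motion=[
    [[0,0.3,0.3,5,0,0,0],[0,0.3,0.3,9,0,0,0],[0,0.3,0.3,12,0,0,0],[0,0.3,0.3,12.9,0,0,0],[0,0.3,0.3,12.9,0,0,0],[1,0.3,0.3,12.9,0,0,0],[1,0.3,0.3,12.9,0,0,0],[1,0.3,0.3,12.9,0,0,0],[1,0.3,0.3,12.9,0,0,0],[1,0.3,0.3,12.9,0,0,0]],
  ],
  newtons=60,
)

```text
t: 9.57
tool_pos: [0.5999, 0.3014, 0.0329]
tool_rot: [0.581, 3.08, 0.002]
contact_force: [0.3, 0.3, 6.7]
opening: 0.0072
```

play_rows(
  motion=[
    [[1,0,0,-1,0,0,0],[1,0,0,-2,0,0,0],[1,0,0,-3,0,0,0],[1,0,0,-3,0,0,0]],
  ],
  newtons=80,
)

```text
t: 10.07
tool_pos: [0.6004, 0.3016, 0.0642]
tool_rot: [0.581, 3.079, 0.004]
contact_force: [-0.9, 0.1, -2.6]
opening: 0.0068
```

```bash
python3 - <<'E'
from h import *
im=ctrl.get_image("scene"); crop(im,300,140,420,260,5,"pics/s4.png")
p,r,o=tool(); print(o["t"],p,r.as_rotvec(),o["opening"],o["contact_force"])
im=ctrl.get_image("wrist"); cv2.imwrite("pics/w4.png",cv2.convertScaleAbs(bgr(im),alpha=1.3)); np.savez("w4.npz",**im)
im=ctrl.get_image("top"); crop(im,220,110,380,230,5,"pics/t4.png")
E
```

```text
10.125 [0.59996065 0.30143381 0.06339098] [0.58121829 3.07962421 0.00318822] 0.006541770013100979 [-0.2653468  -0.33596821 -2.71162735]
```

View pics/s4.png

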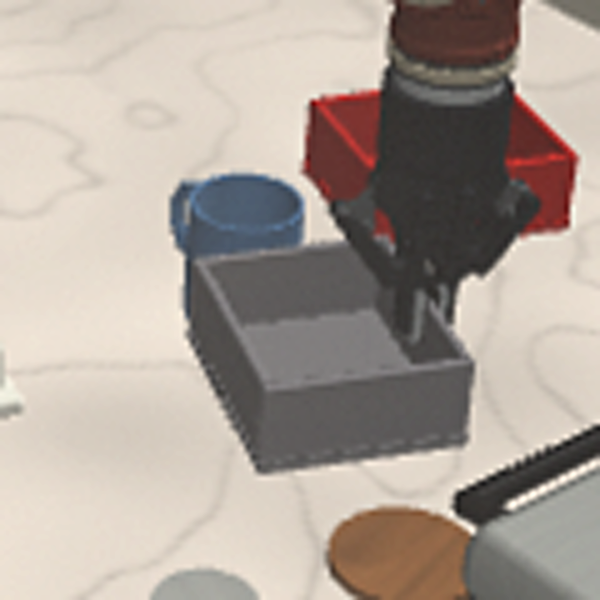

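View pics/w4.png

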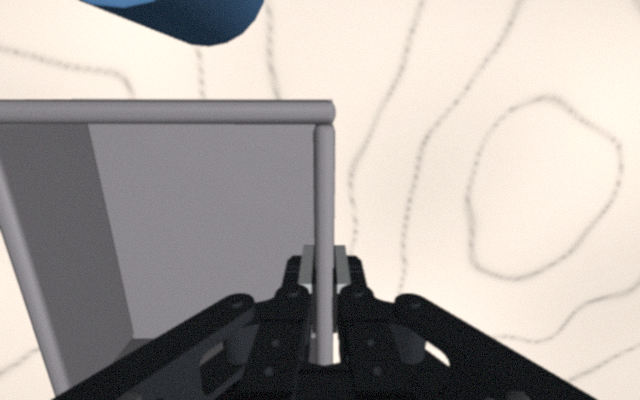

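View pics/t4.png

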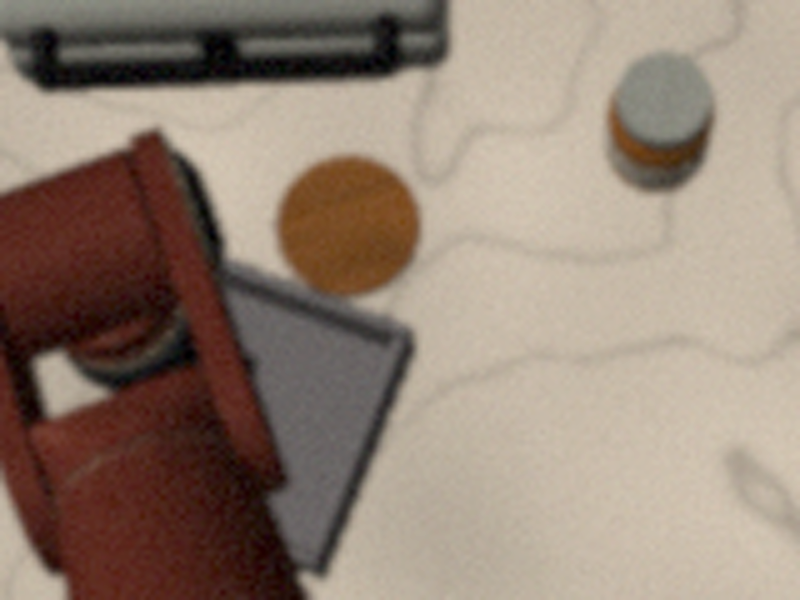

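```bash
python3 - <<'E'
from h import *
im=dict(np.load("top0.npz")); T=lambda p:[220+p[0]/5,110+p[1]/5]
c=px2w(im,[T(p) for p in [(412,335),(322,575)]],.0905); print(c)
d=c[1]-c[0]; print(np.linalg.norm(d),np.degrees(np.arctan2(d[1],d[0])))
w=dict(np.load("w4.npz")); k=px2w(w,[[334,99]],.0905); print("corner -x+y",k)
p=np.array([.6,.3015]); 
for yd in (-21.3,-20.9):
    y=np.radians(yd); ex=np.array([np.cos(y),np.sin(y)]); ey=np.array([-ex[1],ex[0]])
    cA=c.mean(0)[:2]+.065*ey; cB=k[0,:2]+.075*ex-.065*ey
    print(yd,"centre top",cA,"wrist",cB,"rel tcp in box axes", [( (q-p)@ex,(q-p)@ey) for q in (cA,cB)])
E
```

```text
[[0.6154492  0.15506784 0.0905    ]
 [0.47742742 0.20610568 0.0905    ]]
0.14715595170086465 159.70656041849503
corner -x+y [[0.5289435  0.33155977 0.0905    ]]
-21.3 centre top [0.57004964 0.24114669] wrist [0.57520901 0.243756  ] rel tcp in box axes [(np.float64(-0.005981074103594632), np.float64(-0.06711015417602094)), (np.float64(-0.002121970330394813), np.float64(-0.06280493958880279))]
-20.9 centre top [0.56962628 0.24131005] wrist [0.57582086 0.24408113] rel tcp in box axes [(np.float64(-0.006903223723344335), np.float64(-0.06706517930957487)), (np.float64(-0.002104766634279049), np.float64(-0.06226658453130847))]
```

```bash
python3 - <<'E'
from h import *
Rg=down(np.radians(88.4))
print(plan([.580,.045,.063],Rg),plan([.580,.045,.039],Rg))
E
```

```text
([-7.54, -24.56, -0.08], [0.1, 0.4, -19.8]) ([-7.52, -24.57, 2.32], [0.1, 0.4, -19.8])
```

play_rows(
  motion=[
    [[1,-0.5,-2,0,0,0,-1],[1,-1.2,-4.5,0,0,0,-3],[1,-2,-7,0,0,0,-6],[1,-3,-10,0,0,0,-9],[1,-4,-13,0,0,0,-12],[1,-5,-16,0,0,0,-15],[1,-6,-19,0,0,0,-18],[1,-7,-22,0,0,0,-19.8],[1,-7.5,-24,0,0,0,-19.8],[1,-7.5,-24.6,0.5,0,0,-19.8],[1,-7.5,-24.6,1.5,0,0,-19.8],[1,-7.5,-24.6,2.3,0,0,-19.8],[1,-7.5,-24.6,2.3,0,0,-19.8]],
  ],
)

```text
t: 11.85
tool_pos: [0.5786, 0.0456, 0.0377]
tool_rot: [0.042, 3.138, 0.001]
contact_force: [-0.4, -0.5, -2.8]
opening: 0.0066
```

```bash
python3 - <<'E'
from h import *
p,r,o=tool(); print(o["t"],p,o["opening"],o["contact_force"])
im=ctrl.get_image("scene"); crop(im,180,180,340,300,5,"pics/s5.png")
im=ctrl.get_image("top"); crop(im,320,130,480,250,5,"pics/t5.png")
im=ctrl.get_image("wrist"); cv2.imwrite("pics/w5.png",cv2.convertScaleAbs(bgr(im),alpha=1.3)); np.savez("w5.npz",**im)
E
```

```text
11.85 [0.57860507 0.04558548 0.03767555] 0.00658234410411169 [-0.36548705 -0.49316094 -2.83678603]
```

View pics/s5.png

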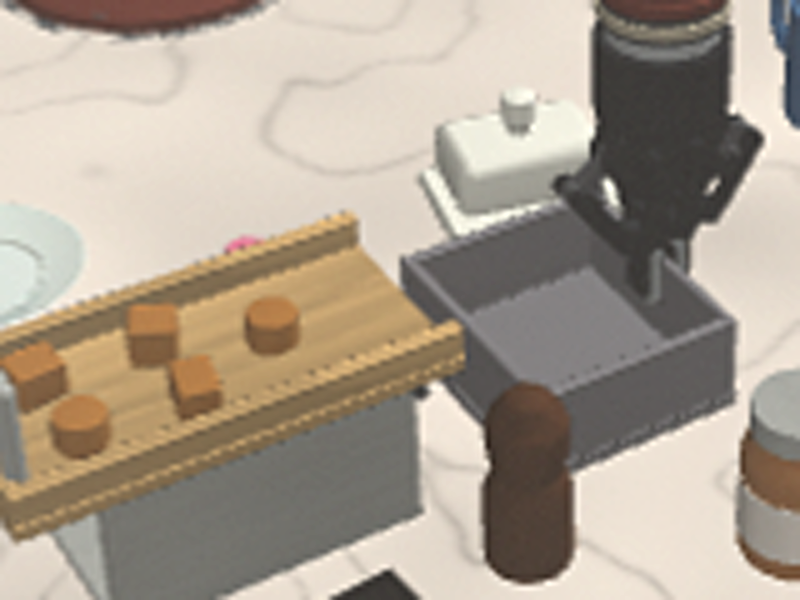

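View pics/t5.png

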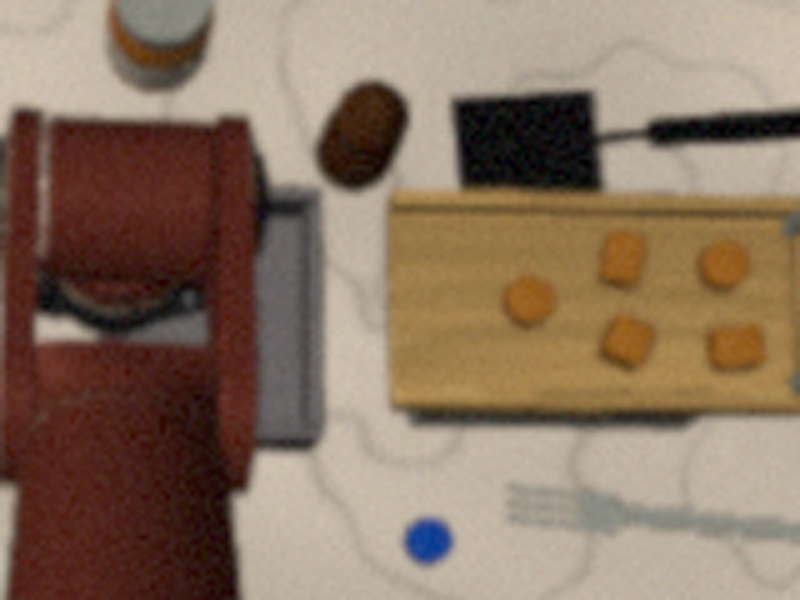

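View pics/w5.png

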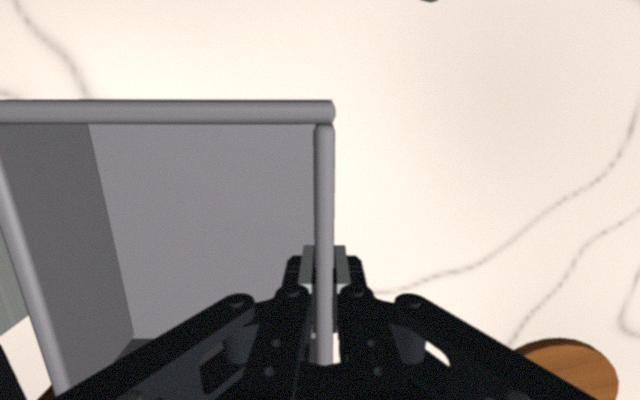

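```bash
python3 - <<'E'
from h import *
im=dict(np.load("top0.npz")); T=lambda p:[320+p[0]/5,130+p[1]/5]
c=px2w(im,[T((324,188)),T((321,448)),T((389,190)),T((391,408)),T((735,203)),T((690,415))],[.065,.065,.118,.118,.118,.105]); print(np.round(c,4))
s=dict(np.load("scene0.npz")); S=lambda p:[180+p[0]/5,180+p[1]/5]
c=px2w(s,[S(p) for p in [(402,262),(557,393),(735,322),(355,215),(462,325)]],[.065,.065,.065,.118,.118]);print(np.round(c,4))
E
```

```text
[[ 0.6472 -0.086   0.065 ]
 [ 0.4931 -0.0788  0.065 ]
 [ 0.6322 -0.1155  0.118 ]
 [ 0.5077 -0.1115  0.118 ]
 [ 0.6229 -0.313   0.118 ]
 [ 0.5036 -0.283   0.105 ]]
[[ 0.5078 -0.0783  0.065 ]
 [ 0.6529 -0.0695  0.065 ]
 [ 0.6568  0.0438  0.065 ]
 [ 0.5202 -0.1121  0.118 ]
 [ 0.6347 -0.1147  0.118 ]]
```

play_rows(
  motion=[
    [[1,0,-1,0.1,0,0,0],[1,0,-2,0.2,0,0,0],[1,0,-3,0.3,0,0,0],[1,0,-4,0.3,0,0,0],[1,0,-5,0.3,0,0,0],[1,0,-5.4,0.4,0,0,0],[1,0,-5.4,0.5,0,0,0],[1,0,-5.4,0.5,0,0,0]],
  ],
)

```text
t: 13.0
tool_pos: [0.5783, -0.0085, 0.0341]
tool_rot: [0.042, 3.135, 0.001]
contact_force: [-0.1, -0.6, -2.4]
opening: 0.0066
```

play_rows(
  motion=[
    [[1,0,-0.1,0,0,0,0],[1,0,-0.2,0,0,0,0],[1,0,-0.3,0,0,0,0],[1,0,-0.3,0,0,0,0]],
  ],
)

```text
t: 13.5
tool_pos: [0.5783, -0.0116, 0.0342]
tool_rot: [0.042, 3.135, 0.0]
contact_force: [-0.4, -0.1, -2.6]
opening: 0.0067
```

play_rows(
  motion=[
    [[1,0,-0.1,0,0,0,0],[1,0,-0.2,0,0,0,0],[1,0,-0.3,0,0,0,0],[1,0,-0.3,0,0,0,0]],
  ],
)

```text
t: 14.0
tool_pos: [0.5782, -0.0126, 0.0342]
tool_rot: [0.042, 3.135, 0.007]
contact_force: [0.5, 7.8, -0.5]
opening: 0.0066
```

play_rows(
  motion=[
    [[1,0,0,0.1,0,0,0],[1,0,0,0.2,0,0,0],[1,0,0,0.2,0,0,0],[0.3,0,0,0.1,0,0,0],[0,0,0,0.1,0,0,0],[0,0,0,0.1,0,0,0],[0,0,0,-3,0,0,0],[0,0,0,-8,0,0,0],[0,0,0,-14,0,0,0],[0,0,0,-18,0,0,0],[0,0,0,-18,0,0,0]],
  ],
)

```text
t: 15.38
tool_pos: [0.5796, -0.0139, 0.2196]
tool_rot: [0.042, 3.126, 0.004]
contact_force: [0.7, -0.5, 0.6]
opening: 0.043
```

```bash
python3 - <<'E'
from h import *
p,r,o=tool(); print(o["t"],p,o["opening"],o["contact_force"])
im=ctrl.get_image("scene"); crop(im,160,180,320,300,5,"pics/s6.png")
im=ctrl.get_image("top"); crop(im,320,130,480,250,5,"pics/t6.png")
im=ctrl.get_image("wrist"); cv2.imwrite("pics/w6.png",cv2.convertScaleAbs(bgr(im),alpha=1.3)); np.savez("w6.npz",**im)
print(plan([.571,-.343,.30],down(np.radians(88.4))))
E
```

```text
15.375 [ 0.57963442 -0.01389888  0.21955672] 0.04299380930782365 [ 0.72499822 -0.47869404  0.56963007]
([-0.4, -32.93, -8.89], [0.3, 0.2, 0.0])
```

View pics/s6.png

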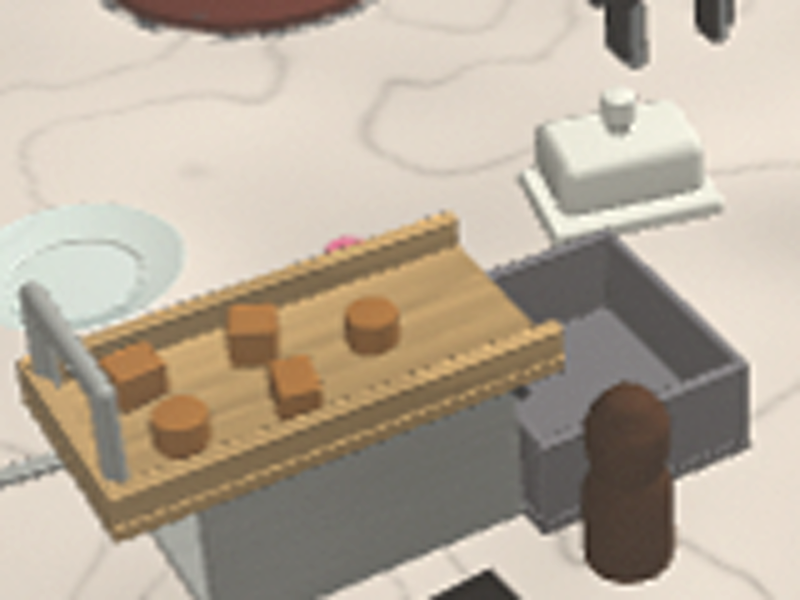

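View pics/w6.png

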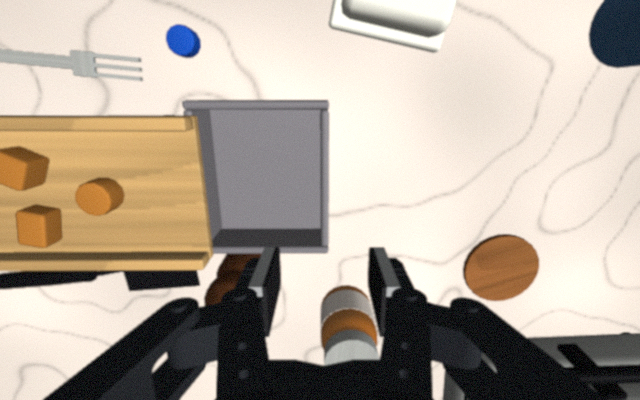

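play_rows(
  motion=[
    [[0,0,-4,-4,0,0,0],[0,0,-9,-8,0,0,0],[0,0,-15,-8.5,0,0,0],[0,-0.2,-21,-8.5,0,0,0],[0,-0.2,-27,-7,0,0,0],[0,-0.2,-32,-5,0,0,0],[0,-0.2,-33,-4,0,0,0],[0,-0.2,-33,-4,0,0,0],[0,-0.2,-33,-4,0,0,0],[0,-0.2,-33,-4,0,0,0]],
  ],
)

```text
t: 16.77
tool_pos: [0.5699, -0.3422, 0.2523]
tool_rot: [0.04, 3.136, 0.006]
contact_force: [-0.6, -0.3, 0.8]
opening: 0.0429
```

```bash
python3 - <<'E'
from h import *
p,r,o=tool(); print(o["t"],p,o["opening"],o["q"])
im=ctrl.get_image("wrist"); cv2.imwrite("pics/w7.png",cv2.convertScaleAbs(bgr(im),alpha=1.3)); np.savez("w7.npz",**im)
print(w2px(im,[[.568-.045,-.3436,.171],[.568+.045,-.3436,.171]]))
print(plan([.568,-.3436,.146],down(np.radians(88.4))))
E
```

```text
16.775 [ 0.56989894 -0.34224401  0.25229512] 0.04291639368275939 [-0.65524814  0.13184384  1.49366632  0.00611793  1.51390052 -2.2011188 ]
[[321.2081844  144.89803714]
 [324.4892259  261.86690736]]
([0.24, -0.16, 10.63], [0.2, 0.3, 0.1])
```

View pics/w7.png

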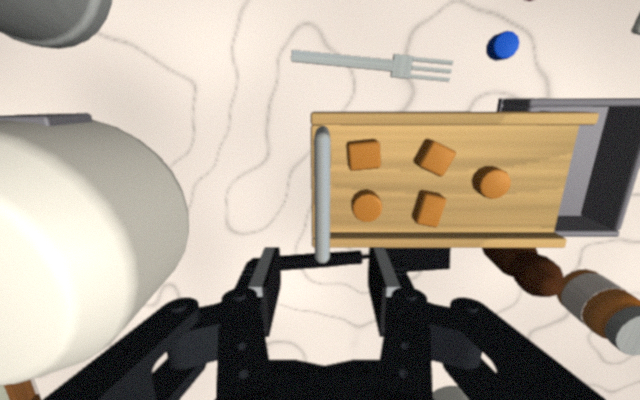

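play_rows(
  motion=[
    [[0,0.4,-0.1,4,0,0,0],[0,0.4,-0.1,8,0,0,0],[0,0.4,-0.1,10,0,0,0],[0,0.4,-0.1,10.6,0,0,0],[0,0.4,-0.1,10.6,0,0,0],[1,0.4,-0.1,10.6,0,0,0],[1,0.4,-0.1,10.6,0,0,0],[1,0.4,-0.1,10.6,0,0,0],[1,0.4,-0.1,10.6,0,0,0],[1,0.4,-0.1,10.6,0,0,0]],
  ],
  newtons=40,
)

```text
t: 18.08
tool_pos: [0.5672, -0.3434, 0.1482]
tool_rot: [0.04, 3.134, 0.003]
contact_force: [-0.4, 1.5, 6.4]
opening: 0.0102
```

```bash
python3 - <<'E'
from h import *
p,r,o=tool(); print(o["t"],p,r.as_rotvec(),o["opening"],o["contact_force"])
im=ctrl.get_image("scene"); crop(im,130,190,250,280,6,"pics/s8.png")
# arc: hinge
yaw=np.radians(-1.6); ey=np.array([-np.sin(yaw),np.cos(yaw),0]); rr=np.hypot(.205,.075); a0=np.arctan2(.075,-.205)
R0=r
for th in np.arange(0,1.16,.05):
    a=a0-th; d=(rr*np.cos(a)+.205)*ey+np.array([0,0,rr*np.sin(a)-.075])
    print(round(th,2),np.round(r.inv().apply(d)*100,2))
E
```

```text
18.075 [ 0.56721746 -0.34343259  0.14820538] [3.97536677e-02 3.13366863e+00 3.10921255e-03] 0.010222824038698144 [-0.36404394  1.49203161  6.42532112]
0.0 [-0.  0. -0.]
0.05 [-0.01  0.4  -1.01]
0.1 [-0.02  0.86 -2.01]
0.15 [-0.03  1.36 -2.98]
0.2 [-0.03  1.91 -3.92]
0.25 [-0.04  2.5  -4.83]
0.3 [-0.05  3.14 -5.72]
0.35 [-0.06  3.83 -6.57]
0.4 [-0.07  4.55 -7.38]
0.45 [-0.08  5.32 -8.16]
0.5 [-0.08  6.12 -8.9 ]
0.55 [-0.09  6.96 -9.59]
0.6 [ -0.1    7.84 -10.25]
0.65 [ -0.11   8.74 -10.86]
0.7 [ -0.11   9.68 -11.42]
0.75 [ -0.12  10.64 -11.94]
0.8 [ -0.12  11.62 -12.41]
0.85 [ -0.13  12.63 -12.82]
0.9 [ -0.14  13.66 -13.19]
0.95 [ -0.14  14.7  -13.51]
1.0 [ -0.15  15.76 -13.77]
1.05 [ -0.15  16.83 -13.98]
1.1 [ -0.15  17.91 -14.13]
1.15 [ -0.16  19.   -14.24]
```

View pics/s8.png

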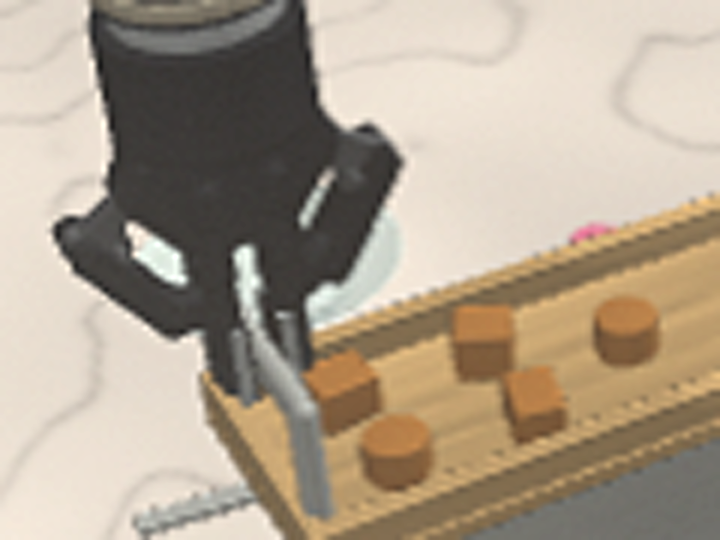

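play_rows(
  motion=[
    [[1,0,0.2,-0.5,0,0,0],[1,0,0.4,-1.0,0,0,0],[1,0,0.85,-2.0,0,0,0],[1,0,1.35,-3.0,0,0,0],[1,0,1.9,-3.9,0,0,0],[1,0,2.5,-4.8,0,0,0],[1,-0.1,3.15,-5.7,0,0,0],[1,-0.1,3.5,-6.15,0,0,0],[1,-0.1,3.8,-6.6,0,0,0]],
  ],
)

```text
t: 19.25
tool_pos: [0.5682, -0.306, 0.2149]
tool_rot: [0.04, 3.134, 0.001]
contact_force: [0.3, -5.0, -1.3]
opening: 0.0106
```

play_rows(
  motion=[
    [[1,0,0.35,-0.4,0,0,0],[1,0,0.75,-0.8,0,0,0],[1,0,1.1,-1.2,0,0,0],[1,0,1.5,-1.6,0,0,0],[1,0,1.9,-1.95,0,0,0],[1,0,2.3,-2.3,0,0,0],[1,0,2.75,-2.65,0,0,0],[1,0,3.15,-3.0,0,0,0],[1,0,3.6,-3.35,0,0,0],[1,0,4.0,-3.65,0,0,0],[1,0,4.45,-4.0,0,0,0],[1,0,4.9,-4.3,0,0,0],[1,0,5.4,-4.6,0,0,0],[1,0,5.9,-4.85,0,0,0]],
  ],
)

```text
t: 21.0
tool_pos: [0.5698, -0.2479, 0.2658]
tool_rot: [0.041, 3.132, -0.004]
contact_force: [-0.2, -6.4, 4.4]
opening: 0.0106
```

```bash
python3 - <<'E'
from h import *
p,r,o=tool(); print(o["t"],p,r.as_rotvec(),o["opening"],o["contact_force"])
im=ctrl.get_image("scene"); crop(im,150,150,310,270,5,"pics/s9.png")
E
```

```text
21.0 [ 0.56977784 -0.24788569  0.26581681] [ 0.04077076  3.1322124  -0.00423794] 0.010563855017199145 [-0.2204015  -6.43846999  4.36034423]
```

View pics/s9.png

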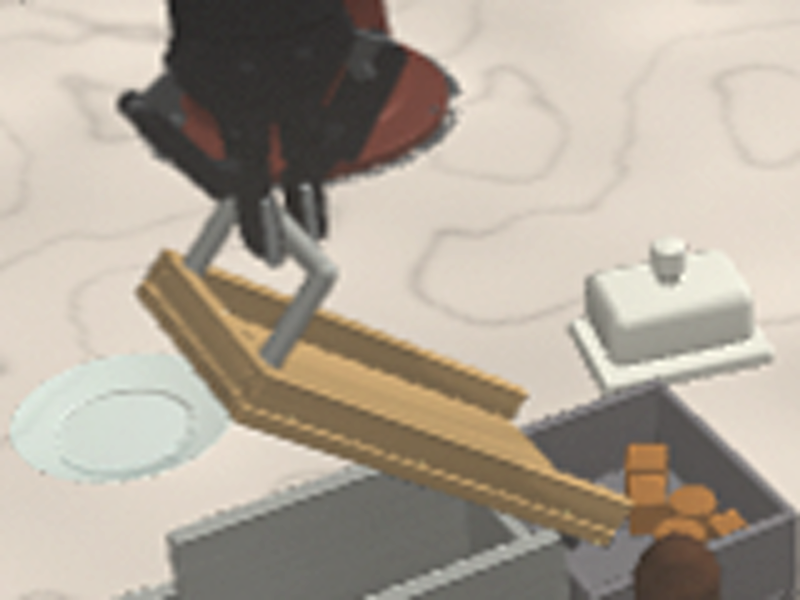

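```bash
python3 - <<'E'
from h import *
im=ctrl.get_image("scene"); crop(im,250,220,330,280,10,"pics/s9b.png")
im=ctrl.get_image("top"); crop(im,320,130,480,250,5,"pics/t9.png")
im=ctrl.get_image("wrist"); cv2.imwrite("pics/w9.png",cv2.convertScaleAbs(bgr(im),alpha=1.3))
E
```

```text
(no output)
```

View pics/s9b.png

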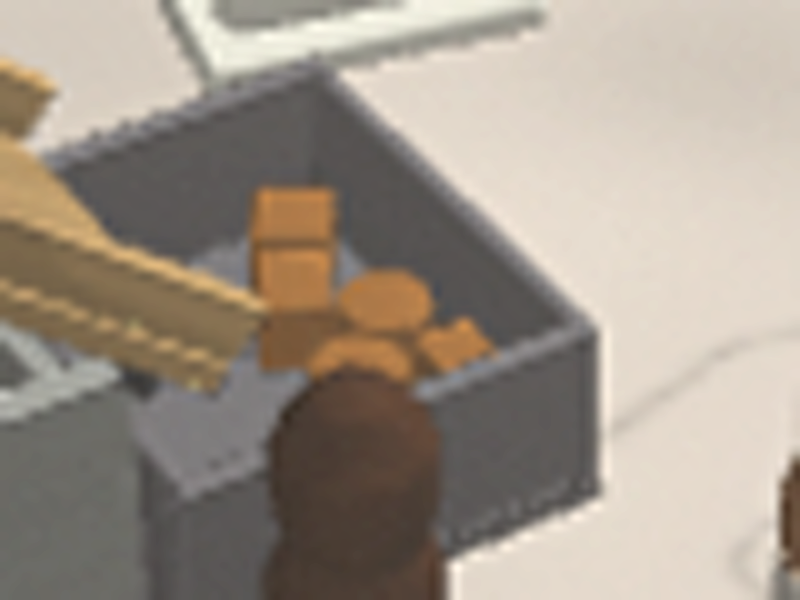

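View pics/w9.png

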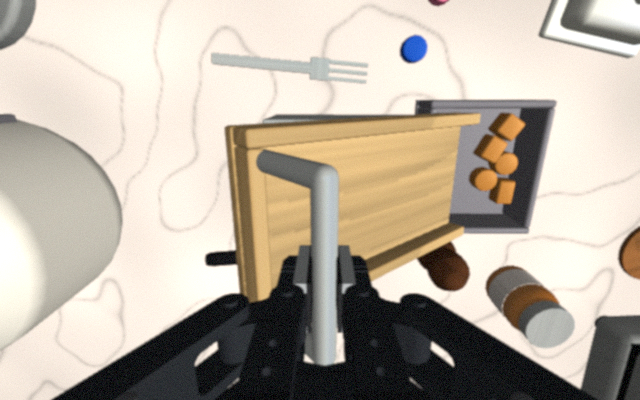

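View pics/t9.png

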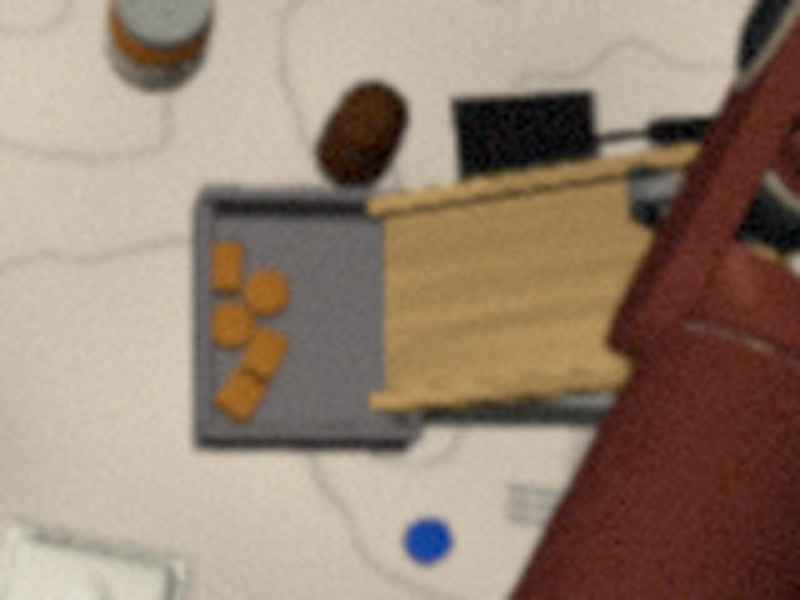

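All five bites are in the box (top view crop (213-290,240-420)) and the board is empty. I'll now let the board down.

play_rows(
  motion=[
    [[1,0,-0.9,0.6,0,0,0],[1,0,-1.85,1.2,0,0,0],[1,0,-2.7,1.85,0,0,0],[1,0,-3.55,2.55,0,0,0],[1,0,-4.35,3.3,0,0,0],[1,0,-5.1,4.05,0,0,0],[1,0,-5.85,4.85,0,0,0],[1,0,-6.5,5.75,0,0,0],[1,0,-7.2,6.65,0,0,0],[1,0.1,-7.75,7.6,0,0,0],[1,0.1,-8.3,8.55,0,0,0],[1,0.1,-8.8,9.5,0,0,0],[1,0.1,-9.25,10.5,0,0,0],[1,0.1,-9.45,11.1,0,0,0],[1,0.1,-9.6,11.5,0,0,0],[1,0.1,-9.6,11.5,0,0,0]],
  ],
)

```text
t: 23.2
tool_pos: [0.5673, -0.3435, 0.153]
tool_rot: [0.04, 3.133, -0.002]
contact_force: [-5.7, 6.3, 5.6]
opening: 0.0101
```

play_rows(
  motion=[
    [[0.5,0,0,0,0,0,0],[0,0,0,0,0,0,0],[0,0,0,0,0,0,0],[0,0,0,0,0,0,0],[0,0,0,-2,0,0,0],[0,0,0,-6,0,0,0],[0,0,0,-11,0,0,0],[0,0,0,-15,0,0,0],[0,0,0,-15,0,0,0]],
  ],
)

```text
t: 24.32
tool_pos: [0.5678, -0.3447, 0.3107]
tool_rot: [0.04, 3.124, -0.012]
contact_force: [1.1, -0.8, 0.0]
opening: 0.0428
```

```bash
python3 - <<'E'
from h import *
p,r,o=tool(); print(o["t"],p,o["opening"],o["contact_force"],o["q"])
im=ctrl.get_image("scene"); cv2.imwrite("pics/s10.png",bgr(im)); crop(im,150,180,310,300,5,"pics/s10b.png")
im=ctrl.get_image("top"); cv2.imwrite("pics/t10.png",cv2.convertScaleAbs(bgr(im),alpha=1.3))
print(plan([.36,-.40,.35]))
E
```

```text
24.325 [ 0.56775359 -0.3446594   0.31069251] 0.042763036453893725 [ 1.14659459 -0.75795574  0.01240672] [-0.65936477  0.09753132  1.43489397  0.00430095  1.59041202 -2.20448727]
([20.42, -6.19, -4.76], [0.0, 0.0, 0.0])
```

View pics/s10b.png

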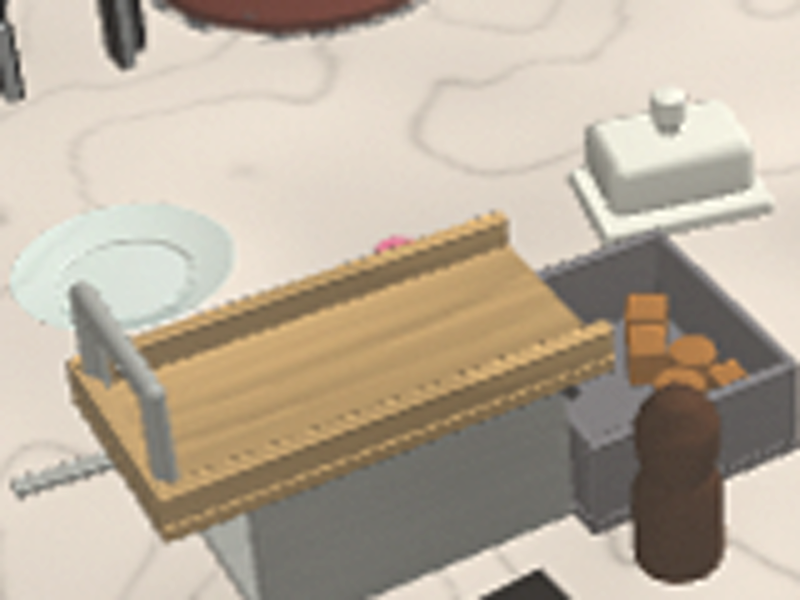

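View pics/t10.png

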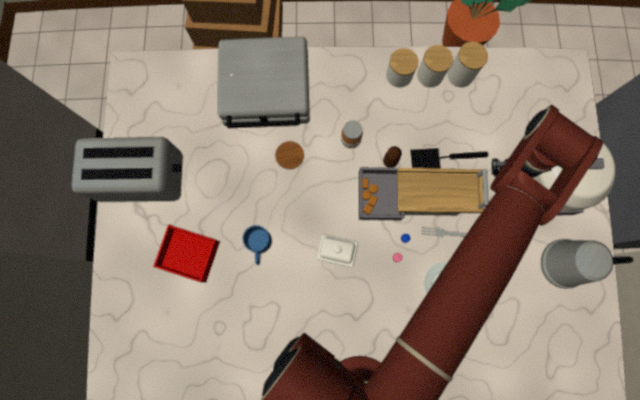

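```bash
python3 - <<'E'
from h import *
a=dict(np.load("top0.npz"))["color"].astype(int); b=ctrl.get_image("top")["color"].astype(int)
a,b=[cv2.GaussianBlur(x.astype(np.float32),(5,5),0) for x in (a,b)]
d=np.abs(a-b).max(2)
for n,(u,v,r) in dict(mill=(393,156,12),jam=(352,134,13),coaster=(289,155,17),mug=(257,243,20),spatula=(430,157,20),fork=(445,232,17),blue=(406,238,7),pink=(397,258,7),redbox=(187,253,34)).items(): print(n,d[v-r:v+r,u-r:u+r].max().round(1))
print(ctrl.finish_job())
E
```

```text
mill 27.4
jam 15.7
coaster 99.1
mug 59.4
spatula 21.8
fork 101.3
blue 15.9
pink 16.6
redbox 16.3
the job is handed in; nothing more can be done
None
```

The job is done and handed in at about 24 s of the 72 s limit. I lifted the butter dish by its knob and set it upright at about (0.41, 0.06). I then pinched the grey box by one wall and stood it against the stand's panel, which it touched with about 8 N. Next I tipped the board by its handle bar to roughly 0.7 rad, let it down and released it.

- **Final pictures:** In the scene and top views, all five bites lie in the box and the board is flat and empty. The dish and the box stand upright, and the gripper is clear of everything.
- **Bystander check:** I compared the top view before and after. The mill, jam jar, spatula, both discs and the red box showed only small differences.
- **What disagreed:** The check showed large differences in the windows around the coaster, mug and fork. I put these down to the removed box at the coaster and mug and the arm at the fork. By eye the coaster and mug sit at the same pixels as at the start. The fork was partly hidden by the arm in the last top view, so it is checked only by its visible part.
- **Not compared:** I did not compare the glass plate by pixels. It was partly covered in the last top view but looks unmoved in the scene view.

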